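# Ready the wok burner: seat its cap and draw the rolling pin out from under the pan support

## Task

Get the wok burner ready to light. First put the loose burner cap back on the burner's central crown, spigot down in its socket, pushed fully home and level, and let go of it; then take the rolling pin that has slipped under the pan support, tilt it end-first up through one of the openings between the bars without forcing it, and finish still holding the whole pin in the gripper, still, a few centimetres above the pan support and touching nothing else. The cap must stay seated and everything else on the counter stays where it is.

Things in the scene. Friction and masses are not known exactly. Their poses are not given: they have to be found in the camera images.
- hob: Built-in gas hob with one wok burner, fixed. Origin on the counter under the burner's axis; z up, front (knob side) towards its -x, y along its width. Steel tray, y = +-245 mm, x = -262 to +205 mm; tray floor 6 mm above the counter, rim 18 mm high. Brass flame ring 124 mm across, top 24 mm above the counter. Knob at x = -222, y = -130 mm, top 32 mm above the counter
- grate (a point): centre of the black cast-iron pan support, on the burner axis level with the bar tops, 66 mm above the counter; axes as the hob. It does not come off. Rectangular frame, inner faces at x = +-165 and y = +-200 mm, bars 12 mm wide, 26 to 66 mm above the counter. Four arms 12 mm wide, 56 to 66 mm above the counter, run along x = 0 and y = 0 from the frame to 50 mm from the centre
- bay_left (a point): middle of the front left opening between the bars, level with the bar tops. It measures 194 mm along the hob's y (from the front arm to the frame) by 159 mm along its x (from the side arm to the frame). The burner stands below its inner corner
- bay_right (a point): middle of the front right opening, the mirror image of the left one
- seat (a point): centre of the mouth of the brass crown in the middle of the burner (crown 54 mm across): on the burner axis, level with the crown's flat top, 32 mm above the counter. Below it is a round socket 41 mm across, 14 mm deep, for the cap's spigot. cap_center coincides with this point when the cap is home
- cap_center (a point): centre of the loose burner cap: a dark steel disc 62 mm across, 9 mm thick, over a round spigot 37 mm across, 9 mm long, with a bevelled foot; 18 mm tall in all, about 120 g. The point is on the axis half-way up, at the disc's underside; its z is the axis, up. At first it stands spigot down on the counter to the right of the hob
- pin_center (a point): middle of the rolling pin: a straight round beech stick 250 mm long, 22 mm thick, about 80 g, its own x along it. At first it lies loose (it can roll) on the tray floor under the pan support, in front of the burner, roughly along the hob's y, passing under the front arm with an end in each front bay, 40 mm or more short of the frame. Too thick to go out under the frame
- pin_a (a point): centre of one end face of the pin, 125 mm from its middle along its own +x
- pin_b (a point): centre of the other end face of the pin, 125 mm along its own -x
- bottle: empty clear plastic spice bottle with a white twist cap, 46 mm across, 105 mm tall. Bystander; origin at the centre of its underside
- trivet: flat round black silicone trivet, 170 mm across, 8 mm thick. Bystander; origin at the centre of its underside
- saucepan: small aluminium saucepan, 144 mm across, 75 mm tall, black handle. Bystander; origin at the centre of its underside
- clay_pot: lidded clay pot, about 185 mm across (230 mm over its two lugs), 157 mm tall. Bystander; origin at the centre of its underside
- ladle: stainless ladle lying on the counter, 347 mm long; origin under its 84 mm bowl, handle towards its own -x. Bystander
- plate: white porcelain plate, 210 mm across, 22 mm high. Bystander; origin at the centre of its underside
Mind the look-alikes: they are no part of the job. Of the things that look like the part that bears cap_center, take the one that is nearest to the robot's base at the start.

How it is judged:
On the way, in this order (a step that is already met when the one before it is completed fails the run):
1. the burner cap sits fully home and level in the crown, let go (horizontal distance between cap_center and seat below 0.004 m and z of cap_center in the frame of seat below 0.0015 m and angle between cap_center's own z axis and vertical below 0.05 rad and contact force between the fingers and cap below 0.1 N), for 0.2 s.
2. the pin slants through the pan support: one end above the bars, the other still below them (((height (world z) of pin_a above 0.07 m and height (world z) of pin_b below 0.056 m) or (height (world z) of pin_b above 0.07 m and height (world z) of pin_a below 0.056 m))), for 0.05 s.
At the end, for the whole second after the job is handed in: cap within 4 mm of the socket axis, within 1.5 mm of fully down, level within 0.05 rad; pin gripped (over 1 N) and still, both end centres over 95 mm above the counter (bar tops at 66), touching no hob or other object; bystanders moved under 20 mm (ladle 30) (horizontal distance between cap_center and seat below 0.004 m and z of cap_center in the frame of seat below 0.0015 m and angle between cap_center's own z axis and vertical below 0.05 rad and height (world z) of each of pin_a, pin_b above 0.095 m and contact force between the fingers and pin above 1 N and linear speed of pin below 0.03 m/s and angular speed of pin below 0.3 rad/s and contact force between pin and hob below 0.1 N and contact force between pin and cap below 0.1 N and contact force between pin and bottle below 0.1 N and contact force between pin and trivet below 0.1 N and contact force between pin and saucepan below 0.1 N and contact force between pin and clay_pot below 0.1 N and contact force between pin and ladle below 0.1 N and contact force between pin and plate below 0.1 N); the arm keeps its last pose, push and grip.
It fails at once if a bystander is shifted more than 20 mm (ladle 30 mm) (distance of any of bottle, trivet, saucepan, clay_pot, plate from where it was at the start of the episode above 0.02 m or distance of ladle from where it was at the start of the episode above 0.03 m).
It fails at once if the pin is forced against the hob with more than 40 N (contact force between pin and hob above 40 N).
It also fails if it takes over 58 s, if anything falls off the work surface, if the arm or the gripper's body presses on something with over 40 N, if the wrist force passes 120 N, or if a joint passes its speed limit or range.

## Robot

A 6-joint arm with a two-finger parallel gripper is mounted at the origin on the work surface. World frame = base frame: x ahead of the robot, y to its left, z up, the work surface at z = 0. Lengths are in m, angles in rad, forces in N, time in s.
With the tool pointing down it reaches from about 0.375 to 0.975 m from the base axis. Payload 3.8 kg.
Tool frame: the origin (TCP) lies midway between the tips of the shut fingers; the grasp point (between the pads) lies 19 mm behind it; z points along the fingers, y is the direction in which the jaws open and shut (so a half turn about z gives the same grasp; the last joint's range is limited). The gripper opens to 85 mm and grips with 20 to 120 N. Pads are 22 mm wide; open, the fingers measure 114 mm over their backs; the gripper's body (76 mm by 85 mm) begins 54 mm behind the grasp point. The pads swing forward as they close: fully open they stand 13 mm farther back than shut.
Start: joints at [-1.237, 0.264, 1.604, -0, 1.274, -0.037], TCP at [0.245, -0.629, 0.231] pointing down, gripper open.
Joint ranges: [-2.63, 2.63], [-0.94, 2.18], [0.31, 2.57], [-1.31, 4.45], [0, 2.66], [-2.55, 2.55]. Speed limits (rad/s): [2.57, 2.57, 3.14, 3.14, 3.14, 3.14].

## Interface

Orientations are given as a rotation vector (axis times angle).
In Python, from workcell import bot gives the robot as it stands.
- The arm moves only by the shell command python3 -m inch 'ROWS' [FORCE]. ROWS is JSON, a list of rows, each an object of numbers: "dx", "dy", "dz": the shift along the tool's x, y, z in m; "ax", "ay", "az": the turn, a rotation vector about the tool's x, y, z in degrees; "fingers": the opening, from -1 (shut) to 1 (fully open). A call has 1 to 20 rows; each row is the pose to reach, as a shift and turn from the pose measured when the call began, along the tool's axes at that moment; what a row does not reach only later rows make up. A row lasts 1/8 s, in which the tool goes at most 62.5 mm and 10.7 degrees, less where a joint would pass 70% of its speed; a pose out of reach is approached as far as the arm can. A call with a gripper value outside its range is refused whole. The fingers move at their own pace and stop on an object; FORCE is the grip in N (left out, the last holds). Time passes only in rows, so rows that repeat a pose let the fingers close. It gives the time, the measured TCP pose, the force and the opening at its end, in the units of the state.
- bot.read_state(): the state, without advancing time (a new reading comes with each control period).
- bot.read_camera(name): name is "scene" or "top"; returns (picture, depth): 400x640x3 uint8, blue, green, red; 400x640 float32, m along the optical axis (not along the pixel's ray), 0 where there is no reading.
- bot.get_calibration(name): a dict with "intrinsics" (3x3 intrinsics, pixels), "view" (4x4, takes a point from world to camera coordinates). Camera axes: x right, y down, z forward; pixel columns grow to the right and rows downward; lengths in m; the calibration is good to about 2 mm. A picture is of the moment at which its call begins. get_calibration takes no time and is no camera call.
- bot.finish_job(): hands the job in, once; it reports no verdict.
Trained networks look in the newest picture that a camera, given by its name, has taken for a name from the list of things; names that differ only in an ending like _2 or _b are one class to them, and where a whole thing is asked for, a point or a joint stands for the part that bears it (a point fixed in the world has none). Each returns a list of dicts, best first, with "p" (0 to 1); they miss things now and then, are a little off and sometimes report something else, mostly with a low value. They report only what shows in the picture. A call takes as long as a camera call. They do not tell look-alikes from the thing itself.
- bot.masks_of(camera, thing): "region" (400x640 bool, what is visible of it) and "box" ([left, top, right, bottom] in pixels, round what is visible of it).
The state is a dict: "time": time; "q": joint angles; "joint_vel": joint speeds; "joint_torque": joint torques, N m; "tool_pos": TCP position; "tcp_rot": TCP orientation; "wrist_force": force on the tool from outside, world axes, zero at the start; "torque": the same for the moment, N m; "width": opening from 0.0 (shut) to 1.0 (fully open).
Only numpy, scipy, OpenCV 4.12 (cv2) and the standard library are available. Lean on these libraries where they do the work, as an engineer would, in place of code of your own. Each camera call takes 0.05 s, during which the arm holds its last target. There are 200 camera calls.

## Working session

There is one attempt and no reset: what is moved stays moved. The work goes in short steps, Python scripts to look and compute and a shell command to move; the robot and the scene stay as the last step left them, time stands still between calls to the robot, and variables do not carry over. Pictures are saved under pics/ and viewed, about 8 in all and at most 12, crops included, and the job is handed in when it is done.

```bash
mkdir -p pics; cat > h.py <<'E'
import numpy as np, cv2
from scipy.spatial.transform import Rotation as R
from workcell import bot
def world(cam, depth, m):
    c=bot.get_calibration(cam); K=np.array(c["intrinsics"]); V=np.array(c["view"])
    v,u=np.nonzero(m&(depth>0)); z=depth[v,u]
    p=np.stack([(u-K[0,2])/K[0,0]*z,(v-K[1,2])/K[1,1]*z,z,np.ones_like(z)])
    return (np.linalg.inv(V)@p)[:3].T
def pix(cam,P):
    c=bot.get_calibration(cam); p=np.array(c["view"])@np.append(P,1); q=np.array(c["intrinsics"])@p[:3]; return q[:2]/q[2]
E
python3 - <<'E'
from h import *
for c in("scene","top"):
    im,d=bot.read_camera(c); cv2.imwrite(f"pics/{c}0.png",im); np.save(f"{c}0.npy",d)
    C=bot.get_calibration(c); print(c,np.linalg.inv(np.array(C["view"]))[:3].round(3).tolist())
    for t in("cap_center","pin_center","hob","bottle","trivet","saucepan","clay_pot","ladle","plate"):
        for o in bot.masks_of(c,t)[:4]:
            P=world(c,d,o["region"])
            if len(P)<5 or o["p"]<.2: continue
            print(t,round(o["p"],2),np.array(o["box"]).astype(int).tolist(),len(P),"med",np.median(P,0).round(3),"lo",np.percentile(P,3,axis=0).round(3),"hi",np.percentile(P,97,axis=0).round(3))
print(bot.read_state())
E
```

```text
scene [[0.674, 0.541, -0.503, 1.35], [0.739, -0.51, 0.441, -0.774], [-0.018, -0.669, -0.743, 1.39]]
cap_center 0.6 [148, 280, 164, 299] 286 med [ 0.341 -0.649  0.018] lo [ 0.3   -0.678 -0.002] hi [ 0.369 -0.619  0.024]
cap_center 0.59 [268, 150, 443, 286] 12222 med [0.593 0.079 0.01 ] lo [ 0.339 -0.136  0.001] hi [0.787 0.319 0.068]
cap_center 0.58 [247, 267, 263, 282] 233 med [ 0.538 -0.365  0.019] lo [ 0.509 -0.39   0.008] hi [ 0.562 -0.337  0.025]
cap_center 0.56 [246, 314, 266, 331] 281 med [ 0.686 -0.472  0.019] lo [ 0.658 -0.498  0.012] hi [ 0.713 -0.446  0.024]
pin_center 0.6 [320, 184, 357, 220] 291 med [0.482 0.065 0.025] lo [ 0.458 -0.026  0.006] hi [0.501 0.208 0.032]
bottle 0.78 [175, 257, 190, 285] 311 med [ 0.396 -0.558  0.082] lo [ 0.367 -0.576  0.024] hi [ 0.405 -0.536  0.109]
trivet 0.84 [268, 274, 323, 316] 1711 med [ 0.687 -0.312  0.007] lo [ 0.61  -0.384  0.001] hi [ 0.758 -0.236  0.013]
trivet 0.66 [268, 152, 439, 285] 11859 med [0.594 0.078 0.01 ] lo [ 0.341 -0.134  0.001] hi [0.787 0.317 0.068]
saucepan 0.94 [177, 277, 226, 367] 2153 med [ 0.504 -0.567  0.033] 
[... 2165 characters left out ...]
.156 -0.437 -0.001] hi [ 0.336 -0.262  0.023]
{'time': 1.0, 'q': array([-1.23689531e+00,  2.63884457e-01,  1.60401129e+00,  5.80078826e-06,
        1.27368544e+00, -3.69063149e-02]), 'joint_vel': array([ 0.00052412, -0.00122053,  0.00041603,  0.00060685,  0.00068091,
       -0.00021665]), 'joint_torque': array([ 1.58285816e-04, -5.15074718e+01, -3.67737293e+01, -6.45500540e-05,
        7.76649031e-04,  8.88550971e-06]), 'tool_pos': array([ 0.24459269, -0.62911997,  0.2312841 ]), 'tcp_rot': array([3.08774193e+00, 5.79126977e-01, 1.12832179e-05]), 'wrist_force': array([ 0.05325379, -0.28875906, -0.19570981]), 'torque': array([ 0.03997228, -0.01853698, -0.01143311]), 'width': 1.003569060505028}
```

```bash
cat > hob.py <<'E'
from h import *
from scipy.optimize import minimize
def tmpl(p):  # distance to grate top
    x,y=np.abs(p[:,0]),np.abs(p[:,1])
    def box(x0,x1,y0,y1): return np.hypot(np.maximum(0,np.maximum(x0-x,x-x1)),np.maximum(0,np.maximum(y0-y,y-y1)))
    return np.min([box(165,177,0,212),box(0,177,200,212),box(50,165,0,6),box(0,6,50,200)],0)
E
python3 - <<'E'
from hob import *
A=[]
for c in("scene","top"):
    d=np.load(f"{c}0.npy"); P=world(c,d,np.ones_like(d,bool))
    s=(P[:,0]>.3)&(P[:,0]<.82)&(P[:,1]>-.16)&(P[:,1]<.36)&(abs(P[:,2]-.064)<.006)
    G=P[s]; A.append(G); print(c,len(G),np.median(G[:,2]))
    def f(v,G=G):
        r=R.from_euler('z',v[2]).as_matrix()[:2,:2]
        q=((G[:,:2]-v[:2])@r)*1000
        return np.minimum(tmpl(q),15).mean()
    b=min((minimize(f,[.58+a,.09+e,y],method='Nelder-Mead',options=dict(xatol=1e-4,fatol=1e-4,initial_simplex=np.array([.58+a,.09+e,y])+np.array([[0,0,0],[.02,0,0],[0,.02,0],[0,0,.1]]))) for a in(-.03,0,.03) for e in(-.03,0,.03) for y in(-.2,-.1,0,.1,.2)),key=lambda r:r.fun)
    print(b.x.round(4),b.fun)
a=cv2.imread("pics/top0.png")[100:290,120:510]; b=cv2.imread("pics/scene0.png")[100:380,140:460]
a=cv2.resize(a,(800,390)); cv2.imwrite("pics/a.png",a); cv2.imwrite("pics/b.png",cv2.resize(b,None,fx=2.1,fy=2.1))
E
```

```text
scene 1518 0.06488230911959769
[0.5885 0.1043 0.1165] 0.19198866636109682
top 1398 0.06434463926215073
[0.5842 0.1073 0.1166] 0.04240386522819898
```

View pics/a.png

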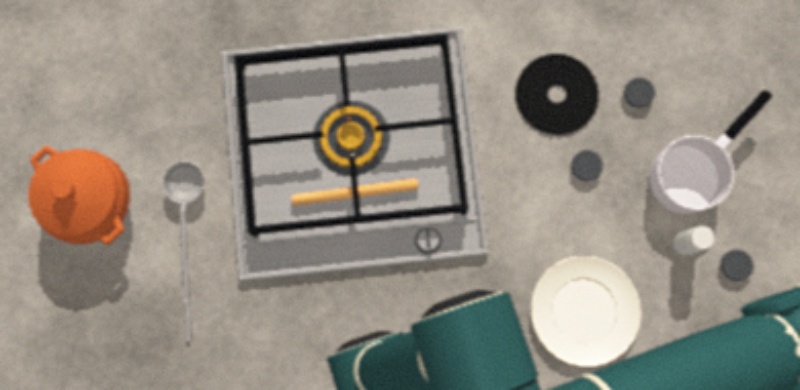

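View pics/b.png

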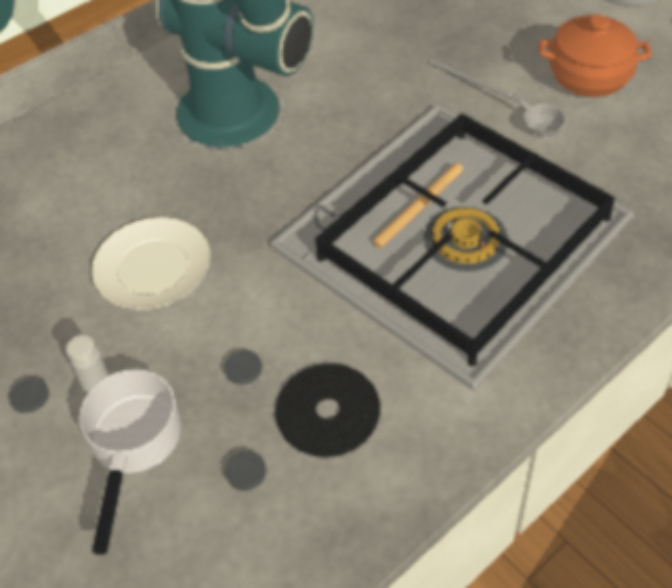

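Two dark discs lie near the trivet and one by the bottle. The one at top crop (587,165), top camera pixel ~(406,180), is nearest the base. The pin lies under the front arm, and the hob is yawed about 6.7°. I'll move above the cap now.

```bash
python3 -m inch '[{"dx":0.367,"dy":-0.144,"dz":0.0,"az":-30.5,"fingers":1},{"dx":0.367,"dy":-0.144,"dz":0.0,"az":-30.5},{"dx":0.367,"dy":-0.144,"dz":0.0,"az":-30.5},{"dx":0.367,"dy":-0.144,"dz":0.0,"az":-30.5},{"dx":0.367,"dy":-0.144,"dz":0.0,"az":-30.5},{"dx":0.367,"dy":-0.144,"dz":0.0,"az":-30.5},{"dx":0.367,"dy":-0.144,"dz":0.05,"az":-30.5},{"dx":0.367,"dy":-0.144,"dz":0.11,"az":-30.5},{"dx":0.367,"dy":-0.144,"dz":0.11,"az":-30.5}]' 60
cat >> h.py <<'E'
HOB={"scene":(.5885,.1043),"top":(.5842,.1073)}; YAW=.1166
RH=R.from_euler('z',YAW).as_matrix()
def rows(goal,yang=None):
    s=bot.read_state(); r=R.from_rotvec(s["tcp_rot"])
    print("tcp",s["tool_pos"].round(4),"yang",np.degrees(np.arctan2(*r.as_matrix()[[1,0],1])).round(2),"tool d",r.inv().apply(np.array(goal)-s["tool_pos"]).round(4))
def circ(P,r):
    from scipy.optimize import least_squares
    c=np.median(P[:,:2],0)
    # disc of radius r covering the points: mean position of points
    return P[:,:2].mean(0),(P[:,:2].min(0)+P[:,:2].max(0))/2
E
python3 - <<'E'
from h import *
from workcell import bot
E=[]
for c in("scene","top"):
    d=np.load(f"{c}0.npy"); P=world(c,d,np.ones_like(d,bool))
    K=P[(np.hypot(P[:,0]-.535,P[:,1]+.362)<.05)&(P[:,2]>.0135)&(P[:,2]<.025)]
    print(c,"cap",len(K),K[:,2].mean().round(4),*[x.round(4) for x in circ(K,.031)],np.ptp(K[:,:2],axis=0).round(3),"cap-hob",(K[:,:2].mean(0)-HOB[c]).round(4))
    o=[o for o in [(-.0)]]
    Q=(P-np.append(HOB[c],0))@RH
    im=cv2.imread(f"pics/{c}0.png"); 
    hsv=cv2.cvtColor(im,cv2.COLOR_BGR2HSV); m=(hsv[...,1]>70)&(hsv[...,0]>5)&(hsv[...,0]<25)
    Q=(world(c,d,m)-np.append(HOB[c],0))@RH
    Q=Q[(Q[:,0]<-.07)&(Q[:,0]>-.16)&(abs(Q[:,1])<.19)&(Q[:,2]>.012)&(Q[:,2]<.04)]
    k=np.polyfit(Q[:,1],Q[:,0],1); print("pin in hob y",Q[:,1].min().round(4),Q[:,1].max().round(4),"x=",k.round(4),"top z",np.percentile(Q[:,2],90).round(4),len(Q))
rows([.5345,-.3625,0])
E
```

```text
scene cap 204 0.019 [ 0.5354 -0.3644] [ 0.5336 -0.3636] [0.064 0.062] cap-hob [-0.0531 -0.4687]
pin in hob y -0.1252 0.1324 x= [-0.031  -0.1104] top z 0.0304 268
top cap 146 0.0187 [ 0.5308 -0.3606] [ 0.5308 -0.3601] [0.059 0.057] cap-hob [-0.0534 -0.4679]
pin in hob y -0.1208 0.128 x= [-0.0251 -0.1128] top z 0.0306 317
tcp [ 0.2446 -0.6291  0.2313] yang -68.75 tool d [ 0.3668 -0.1434  0.2313]invalid input at $[0]: expected keys dx, dy, dz, ax, ay, az, fingers
```

```bash
python3 -m inch '[{"dx":0.366,"dy":-0.144,"dz":0.0,"ax":0,"ay":0,"az":-30.5,"fingers":1},{"dx":0.366,"dy":-0.144,"dz":0.0,"ax":0,"ay":0,"az":-30.5,"fingers":1},{"dx":0.366,"dy":-0.144,"dz":0.0,"ax":0,"ay":0,"az":-30.5,"fingers":1},{"dx":0.366,"dy":-0.144,"dz":0.0,"ax":0,"ay":0,"az":-30.5,"fingers":1},{"dx":0.366,"dy":-0.144,"dz":0.0,"ax":0,"ay":0,"az":-30.5,"fingers":1},{"dx":0.366,"dy":-0.144,"dz":0.0,"ax":0,"ay":0,"az":-30.5,"fingers":1},{"dx":0.366,"dy":-0.144,"dz":0.05,"ax":0,"ay":0,"az":-30.5,"fingers":1},{"dx":0.366,"dy":-0.144,"dz":0.11,"ax":0,"ay":0,"az":-30.5,"fingers":1},{"dx":0.366,"dy":-0.144,"dz":0.15,"ax":0,"ay":0,"az":-30.5,"fingers":1},{"dx":0.366,"dy":-0.144,"dz":0.15,"ax":0,"ay":0,"az":-30.5,"fingers":1}]' 60
python3 -c "
from h import *
rows([.533,-.3625,0])"
```

```text
time: 2.25
tool_pos: [0.5305, -0.3598, 0.0768]
tcp_rot: [-2.819, -1.368, 0.007]
wrist_force: [0.1, -0.9, -0.5]
width: 1.002
tcp [ 0.5305 -0.3598  0.0768] yang -38.24 tool d [-0.0005  0.0043  0.0767]
```

```bash
python3 -m inch '[{"dx":-0.0005,"dy":0.0045,"dz":0.04,"ax":0,"ay":0,"az":0,"fingers":1},{"dx":-0.0005,"dy":0.0045,"dz":0.06,"ax":0,"ay":0,"az":0,"fingers":1},{"dx":-0.0005,"dy":0.0045,"dz":0.06,"ax":0,"ay":0,"az":0,"fingers":1}]'
python3 -c "
from h import *
rows([.533,-.3625,0])
im,d=bot.read_camera('scene');u,v=pix('scene',[.533,-.3625,.01]);print(u,v)
u,v=int(u),int(v);cv2.imwrite('pics/c.png',cv2.resize(im[v-60:v+40,u-60:u+60],None,fx=5,fy=5))"
```

```text
time: 2.62
tool_pos: [0.5326, -0.3623, 0.0163]
tcp_rot: [-2.818, -1.367, 0.008]
wrist_force: [-0.7, -0.2, 0.7]
width: 1.002
tcp [ 0.5326 -0.3623  0.0163] yang -38.25 tool d [0.0001 0.0006 0.0163]
256.0338734394592 275.3392179881288
```

View pics/c.png

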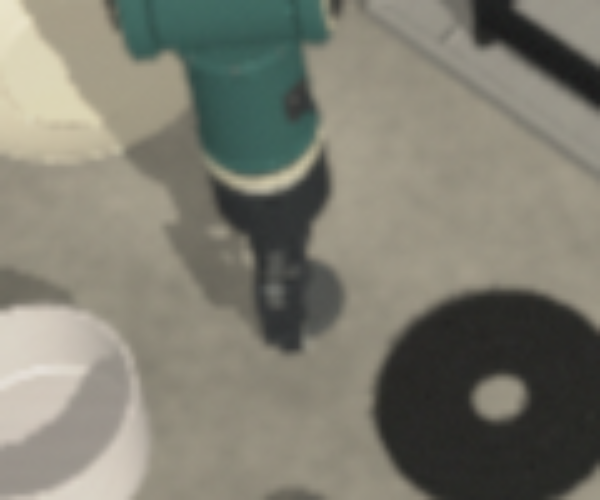

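```bash
python3 - <<'E'
from h import *
c='scene'; im,d=bot.read_camera(c)
P=world(c,d,np.ones_like(d,bool)); s=bot.read_state(); r=R.from_rotvec(s["tcp_rot"])
L=r.inv().apply(P-s["tool_pos"])
F=L[(abs(L[:,0])<.03)&(L[:,1]>.035)&(L[:,1]<.08)&(L[:,2]<0)&(L[:,2]>-.06)]
for a,b in((-.06,-.04),(-.04,-.02),(-.02,0)):
    f=F[(F[:,2]>a)&(F[:,2]<b)]; print("finger tool xyz",len(f),np.median(f,0).round(4),np.percentile(f,[5,95],axis=0).round(3).tolist())
C=P[(np.hypot(P[:,0]-.535,P[:,1]+.362)<.05)&(P[:,2]>.0135)&(P[:,2]<.025)]
l=r.inv().apply(C-s["tool_pos"]); print("cap",len(l),np.percentile(l,[2,50,98],axis=0).round(4).tolist())
print("scale",np.array(bot.get_calibration(c)["intrinsics"])[0,0])
E
```

```text
finger tool xyz 3 [ 0.0101  0.052  -0.0527] [[0.001, 0.052, -0.058], [0.011, 0.072, -0.042]]
finger tool xyz 8 [ 0.0031  0.0552 -0.0233] [[-0.007, 0.047, -0.036], [0.009, 0.058, -0.022]]
finger tool xyz 2 [ 0.007   0.0499 -0.0154] [[0.007, 0.049, -0.016], [0.007, 0.051, -0.015]]
cap 88 [[-0.0098, -0.0257, -0.0056], [0.0147, -0.0, -0.0002], [0.0287, 0.0258, 0.0048]]
scale 467.51287968519506
```

```bash
python3 -m inch '[{"dx":0,"dy":0,"dz":0.016,"ax":0,"ay":0,"az":0,"fingers":1},{"dx":0,"dy":0,"dz":0.016,"ax":0,"ay":0,"az":0,"fingers":1},{"dx":0,"dy":0,"dz":0.016,"ax":0,"ay":0,"az":0,"fingers":0.2},{"dx":0,"dy":0,"dz":0.016,"ax":0,"ay":0,"az":0,"fingers":0.2},{"dx":0,"dy":0,"dz":0.016,"ax":0,"ay":0,"az":0,"fingers":0.2},{"dx":0,"dy":0,"dz":0.016,"ax":0,"ay":0,"az":0,"fingers":0.2}]' 50
python3 -m inch '[{"dx":0,"dy":0,"dz":-0.08,"ax":0,"ay":0,"az":0,"fingers":0.2},{"dx":0,"dy":0,"dz":-0.14,"ax":0,"ay":0,"az":0,"fingers":0.2},{"dx":0,"dy":0,"dz":-0.14,"ax":0,"ay":0,"az":0,"fingers":0.2},{"dx":0,"dy":0,"dz":-0.14,"ax":0,"ay":0,"az":0,"fingers":0.2}]'
python3 -c "
from h import *
rows([.5863,.1058,.15])"
```

```text
time: 3.48
tool_pos: [0.5348, -0.3639, 0.0035]
tcp_rot: [-2.822, -1.369, 0.004]
wrist_force: [-0.7, 0.7, 5.7]
width: 0.691
time: 3.98
tool_pos: [0.536, -0.3647, 0.1446]
tcp_rot: [-2.824, -1.37, 0.002]
wrist_force: [0.5, -0.3, -1.6]
width: 0.694
tcp [ 0.536  -0.3647  0.1446] yang -38.25 tool d [ 0.4007 -0.2518 -0.0047]
```

```bash
python3 -m inch '[{"dx":0.05,"dy":-0.0315,"dz":0,"ax":0,"ay":0,"az":0,"fingers":0.2},{"dx":0.1,"dy":-0.063,"dz":0,"ax":0,"ay":0,"az":0,"fingers":0.2},{"dx":0.15,"dy":-0.0945,"dz":0,"ax":0,"ay":0,"az":0,"fingers":0.2},{"dx":0.2,"dy":-0.126,"dz":0,"ax":0,"ay":0,"az":0,"fingers":0.2},{"dx":0.25,"dy":-0.157,"dz":0,"ax":0,"ay":0,"az":0,"fingers":0.2},{"dx":0.3,"dy":-0.1885,"dz":0,"ax":0,"ay":0,"az":0,"fingers":0.2},{"dx":0.35,"dy":-0.22,"dz":0,"ax":0,"ay":0,"az":0,"fingers":0.2},{"dx":0.401,"dy":-0.252,"dz":0,"ax":0,"ay":0,"az":0,"fingers":0.2},{"dx":0.401,"dy":-0.252,"dz":0.04,"ax":0,"ay":0,"az":0,"fingers":0.2},{"dx":0.401,"dy":-0.252,"dz":0.06,"ax":0,"ay":0,"az":0,"fingers":0.2},{"dx":0.401,"dy":-0.252,"dz":0.06,"ax":0,"ay":0,"az":0,"fingers":0.2}]'
python3 - <<'E'
from h import *
rows([.5863,.1058,.03])
for c in("scene","top"):
    im,d=bot.read_camera(c)
    for o in bot.masks_of(c,"cap_center")[:4]:
        P=world(c,d,o["region"]); print(c,round(o["p"],2),np.array(o["box"]).astype(int).tolist(),np.median(P,0).round(3))
    u,v=map(int,pix(c,[.5863,.1058,.07])); a=cv2.resize(im[v-45:v+35,u-50:u+50],None,fx=4 if c=="top" else 4,fy=4,interpolation=cv2.INTER_CUBIC)
    cv2.imwrite(f"pics/d{c}.png",a); print(u,v)
cv2.imwrite("pics/d.png",np.hstack([cv2.imread("pics/dscene.png"),cv2.imread("pics/dtop.png")]))
E
```

```text
time: 5.35
tool_pos: [0.5823, 0.1052, 0.0807]
tcp_rot: [-2.822, -1.368, 0.016]
wrist_force: [-0.3, 0.3, -0.2]
width: 0.694
tcp [0.5823 0.1052 0.0807] yang -38.28 tool d [0.0032 0.0032 0.0507]
scene 0.6 [146, 278, 163, 298] [ 0.341 -0.65   0.018]
scene 0.51 [245, 314, 265, 335] [ 0.688 -0.475  0.019]
scene 0.45 [352, 193, 359, 204] [0.574 0.087 0.095]
scene 0.39 [269, 151, 440, 285] [0.607 0.059 0.01 ]
362 202
top 0.69 [471, 223, 487, 236] [ 0.335 -0.645  0.017]
top 0.64 [424, 138, 440, 151] [ 0.681 -0.472  0.017]
290 162
```

View pics/d.png

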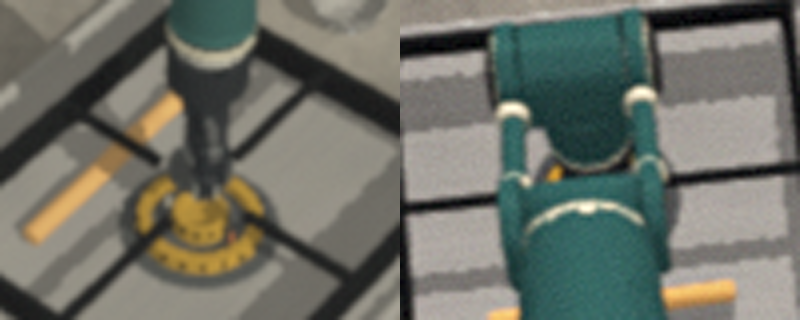

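```bash
python3 - <<'E'
from h import *
c='scene'; im,d=bot.read_camera(c)
P=world(c,d,np.ones_like(d,bool)); s=bot.read_state(); r=R.from_rotvec(s["tcp_rot"])
L=r.inv().apply(P-s["tool_pos"])
S=L[(np.hypot(L[:,0],L[:,1])<.045)&(L[:,2]>-.024)&(L[:,2]<.02)]
S=S[np.argsort(S[:,0])]
print((S*1000).round(0).astype(int).tolist())
E
```

```text
[[-31, 7, -10], [-31, 4, -12], [-31, 3, -17], [-29, -5, -12], [-28, 16, -14], [-28, 13, -5], [-27, 9, -11], [-27, 4, -12], [-27, 1, -19], [-26, -2, -10], [-26, 25, -18], [-25, 24, -11], [-25, -9, -14], [-25, -13, -15], [-25, 16, -13], [-24, 11, -19], [-23, 8, -10], [-23, 3, -16], [-22, -5, -12], [-22, 25, -12], [-22, -7, -15], [-22, 25, -7], [-21, 19, -11], [-21, -12, -15], [-21, 16, -18], [-21, 16, -13], [-21, -16, -17], [-20, 5, -12], [-19, 2, -14], [-19, 1, -18], [-19, 28, -16], [-19, 29, -11], [-18, -5, -17], [-18, 21, -13], [-18, 19, -17], [-18, 17, -19], [-17, -16, -11], [-16, -21, -11], [-16, 6, -13], [-16, 4, -16], [-15, 30, -12], [-15, 29, -5], [-15, 25, -12], [-15, 24, -16], [-15, -5, -12], [-14, 19, -16], [-13, 14, -15], [-13, -18, -8], [-12, 35, -17], [-12, -22, -9], [-12, -23, -13], [-12, 34, -11], [-12, 5, -11], [-12, 1, -12], [-11, -32, -20], [-11, -29, -12], [-11, -3, -19], [-11, -2, -14], [-11, 25, -11], [-11, 23, -15], [-11, -35, -12], [-11, -9, -23], [-10, 20, -17], [-10, -11, -16], [-10, 41, -18], [-10, 12, -19], [-10, 39, -22], [-9, 41, -13], [-9, 11, -12], [-8, 4, -15], [-8, 1, -17], [-6, 43, -21], [-6, -13, -7], [-3, 43, -20], [-1, -25, -22], [1, 45, -16], [5, 43, -19], [5, 44, -15], [6, -25, -21], [9, 38, -19], [10, 37, -7], [10, 33, -7], [15, 27, -6], [19, 25, -8], [22, 27, -10], [22, 22, -16], [23, 22, -10], [24, 14, -12], [24, 11, -14], [25, 4, -12], [26, 17, -21], [27, 17, -15], [27, 18, -11], [28, 8, -21], [28, 8, -16], [30, -6, -11]]
```

```bash
python3 -m inch '[{"dx":0.003,"dy":0.0016,"dz":0.015,"ax":0,"ay":0,"az":0,"fingers":0.2},{"dx":0.003,"dy":0.0016,"dz":0.034,"ax":0,"ay":0,"az":0,"fingers":0.2},{"dx":0.003,"dy":0.0016,"dz":0.036,"ax":0,"ay":0,"az":0,"fingers":0.2},{"dx":0.003,"dy":0.0016,"dz":0.036,"ax":0,"ay":0,"az":0,"fingers":0.2}]'
python3 - <<'E'
from h import *
rows([.5853,.1065,.0265])
M=R.from_rotvec(bot.read_state()["tcp_rot"]); z=M.as_matrix()[:,2]; print(z, np.degrees(M.inv().apply(np.cross(z,[0,0,-1]))))
E
```

```text
time: 6.1
tool_pos: [0.5898, 0.1071, 0.0498]
tcp_rot: [-2.825, -1.368, 0.001]
wrist_force: [-1.2, 0.6, -1.9]
width: 0.697
tcp [0.5898 0.1071 0.0498] yang -38.32 tool d [-0.0033 -0.0032  0.0233]
[-0.001575    0.00187574 -0.999997  ] [-1.37436453e-01 -2.83697363e-02  4.82855918e-21]
```

```bash
python3 -m inch '[{"dx":-0.0033,"dy":-0.0032,"dz":0.004,"ax":0,"ay":0,"az":0,"fingers":0.2},{"dx":-0.0033,"dy":-0.0032,"dz":0.004,"ax":0,"ay":0,"az":0,"fingers":0.2},{"dx":-0.0033,"dy":-0.0032,"dz":0.004,"ax":0,"ay":0,"az":0,"fingers":0.2},{"dx":-0.0033,"dy":-0.0032,"dz":0.004,"ax":0,"ay":0,"az":0,"fingers":0.2}]'
python3 -c "
from h import *
rows([.5853,.1065,.0265])"
```

```text
time: 6.6
tool_pos: [0.5856, 0.1065, 0.0461]
tcp_rot: [-2.825, -1.368, -0.0]
wrist_force: [-0.2, 0.3, -1.5]
width: 0.696
tcp [0.5856 0.1065 0.0461] yang -38.32 tool d [-0.0002 -0.0001  0.0196]
```

Now positioned; descend slowly.

```bash
python3 -m inch '[{"dx":-0.0002,"dy":0,"dz":0.006,"ax":0,"ay":0,"az":0,"fingers":0.2},{"dx":-0.0002,"dy":0,"dz":0.012,"ax":0,"ay":0,"az":0,"fingers":0.2},{"dx":-0.0002,"dy":0,"dz":0.016,"ax":0,"ay":0,"az":0,"fingers":0.2},{"dx":-0.0002,"dy":0,"dz":0.018,"ax":0,"ay":0,"az":0,"fingers":0.2},{"dx":-0.0002,"dy":0,"dz":0.018,"ax":0,"ay":0,"az":0,"fingers":0.2}]'
python3 -c "
from h import *
rows([.5853,.1065,.0265])"
```

```text
time: 7.22
tool_pos: [0.585, 0.1065, 0.0277]
tcp_rot: [-2.825, -1.368, 0.001]
wrist_force: [-0.4, 1.2, -1.3]
width: 0.696
tcp [0.585  0.1065 0.0277] yang -38.32 tool d [0.0002 0.0002 0.0012]
```

```bash
python3 -m inch '[{"dx":0,"dy":0,"dz":0.0015,"ax":0,"ay":0,"az":0,"fingers":0.2},{"dx":0,"dy":0,"dz":0.003,"ax":0,"ay":0,"az":0,"fingers":0.2},{"dx":0,"dy":0,"dz":0.003,"ax":0,"ay":0,"az":0,"fingers":0.2}]'
```

```text
time: 7.6
tool_pos: [0.5851, 0.1066, 0.0265]
tcp_rot: [-2.825, -1.368, 0.001]
wrist_force: [-5.0, -0.6, 9.7]
width: 0.695
```

```bash
python3 -m inch '[{"dx":0,"dy":0,"dz":0,"ax":0,"ay":0,"az":0,"fingers":1},{"dx":0,"dy":0,"dz":0,"ax":0,"ay":0,"az":0,"fingers":1},{"dx":0,"dy":0,"dz":0,"ax":0,"ay":0,"az":0,"fingers":1},{"dx":0,"dy":0,"dz":0,"ax":0,"ay":0,"az":0,"fingers":1},{"dx":0,"dy":0,"dz":-0.04,"ax":0,"ay":0,"az":0,"fingers":1},{"dx":0,"dy":0,"dz":-0.09,"ax":0,"ay":0,"az":0,"fingers":1},{"dx":0,"dy":0,"dz":-0.09,"ax":0,"ay":0,"az":0,"fingers":1}]'
python3 - <<'E'
from h import *
c='scene'; im,d=bot.read_camera(c)
u,v=map(int,pix(c,[.5863,.1058,.04])); cv2.imwrite("pics/e.png",cv2.resize(im[v-50:v+50,u-60:u+60],None,fx=5,fy=5,interpolation=cv2.INTER_CUBIC))
P=world(c,d,np.ones_like(d,bool)); Q=P-np.array([*HOB[c],0])
S=Q[(np.hypot(Q[:,0],Q[:,1])<.024)&(Q[:,2]>.03)&(Q[:,2]<.055)]
k=np.linalg.lstsq(np.c_[S[:,:2],np.ones(len(S))],S[:,2],rcond=None)[0]
print(len(S),"plane",k.round(4),"z med",np.median(S[:,2]))
S=Q[(np.hypot(Q[:,0],Q[:,1])<.045)&(Q[:,2]>.037)&(Q[:,2]<.05)]; print(S[:,:2].mean(0),S.min(0),S.max(0))
E
```

```text
time: 8.48
tool_pos: [0.5895, 0.1069, 0.1218]
tcp_rot: [2.827, 1.369, 0.014]
wrist_force: [-0.1, 0.3, -0.0]
width: 0.998
97 plane [-0.0489 -0.0023  0.0417] z med 0.04191795824595079
[ 0.00185551 -0.00179549] [-0.02729878 -0.03107072  0.03701403] [0.03315033 0.02881328 0.04895779]
```

View pics/e.png

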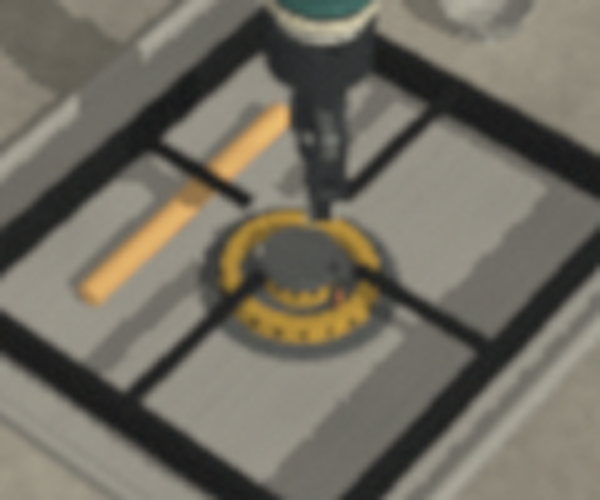

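The cap sits centred on the crown (crop (305,260)), top at about 41–42 mm as expected. A light press with shut fingers will make sure it is level and home.

```bash
python3 -m inch '[{"dx":-0.003,"dy":-0.003,"dz":0.0,"ax":0,"ay":0,"az":0,"fingers":-1},{"dx":-0.003,"dy":-0.003,"dz":0.03,"ax":0,"ay":0,"az":0,"fingers":-1},{"dx":-0.003,"dy":-0.003,"dz":0.06,"ax":0,"ay":0,"az":0,"fingers":-1},{"dx":-0.003,"dy":-0.003,"dz":0.07,"ax":0,"ay":0,"az":0,"fingers":-1},{"dx":-0.003,"dy":-0.003,"dz":0.074,"ax":0,"ay":0,"az":0,"fingers":-1},{"dx":-0.003,"dy":-0.003,"dz":0.078,"ax":0,"ay":0,"az":0,"fingers":-1},{"dx":-0.003,"dy":-0.003,"dz":0.082,"ax":0,"ay":0,"az":0,"fingers":-1},{"dx":-0.003,"dy":-0.003,"dz":0.083,"ax":0,"ay":0,"az":0,"fingers":-1}]'
python3 -m inch '[{"dx":0,"dy":0,"dz":0.001,"ax":0,"ay":0,"az":0,"fingers":-1},{"dx":0,"dy":0,"dz":0.001,"ax":0,"ay":0,"az":0,"fingers":-1}]'
```

```text
time: 9.52
tool_pos: [0.5845, 0.1065, 0.0409]
tcp_rot: [-2.827, -1.369, -0.008]
wrist_force: [-11.7, -1.8, 27.0]
width: 0.0
time: 9.78
tool_pos: [0.5857, 0.1067, 0.0412]
tcp_rot: [2.827, 1.37, 0.012]
wrist_force: [0.6, -0.5, 0.6]
width: 0.001
```

```bash
python3 -m inch '[{"dx":0,"dy":0,"dz":-0.05,"ax":0,"ay":0,"az":0,"fingers":-1},{"dx":-0.02,"dy":0,"dz":-0.07,"ax":0,"ay":0,"az":-10,"fingers":0},{"dx":-0.06,"dy":-0.01,"dz":-0.07,"ax":0,"ay":0,"az":-20,"fingers":0},{"dx":-0.1,"dy":-0.02,"dz":-0.07,"ax":0,"ay":0,"az":-30,"fingers":0},{"dx":-0.135,"dy":-0.02,"dz":-0.07,"ax":0,"ay":0,"az":-40,"fingers":0},{"dx":-0.135,"dy":-0.02,"dz":-0.07,"ax":0,"ay":0,"az":-46.6,"fingers":0},{"dx":-0.135,"dy":-0.02,"dz":-0.07,"ax":0,"ay":0,"az":-46.6,"fingers":0},{"dx":-0.135,"dy":-0.02,"dz":-0.07,"ax":0,"ay":0,"az":-46.6,"fingers":0}]'
python3 - <<'E'
from h import *
rows([.4865,.013,.009])
c='scene'; im,d=bot.read_camera(c)
hsv=cv2.cvtColor(im,cv2.COLOR_BGR2HSV); m=(hsv[...,1]>70)&(hsv[...,0]>5)&(hsv[...,0]<25)
Q=(world(c,d,m)-np.append(HOB[c],0))@RH
Q=Q[(Q[:,0]<-.07)&(Q[:,0]>-.16)&(abs(Q[:,1])<.19)&(Q[:,2]>.012)&(Q[:,2]<.04)]
print("pin y",Q[:,1].min().round(4),Q[:,1].max().round(4),"x",np.polyfit(Q[:,1],Q[:,0],1).round(4))
u,v=map(int,pix(c,[.4865,.05,.04])); cv2.imwrite("pics/f.png",cv2.resize(im[v-60:v+60,u-60:u+60],None,fx=4.5,fy=4.5,interpolation=cv2.INTER_CUBIC))
E
```

```text
time: 10.78
tool_pos: [0.4861, 0.0131, 0.1102]
tcp_rot: [2.055, 2.372, 0.011]
wrist_force: [-0.3, -0.5, 0.0]
width: 0.5
tcp [0.4861 0.0131 0.1102] yang 8.2 tool d [-0.0004 -0.0004  0.1012]
pin y -0.1222 0.1267 x [-0.0289 -0.1102]
```

View pics/f.png

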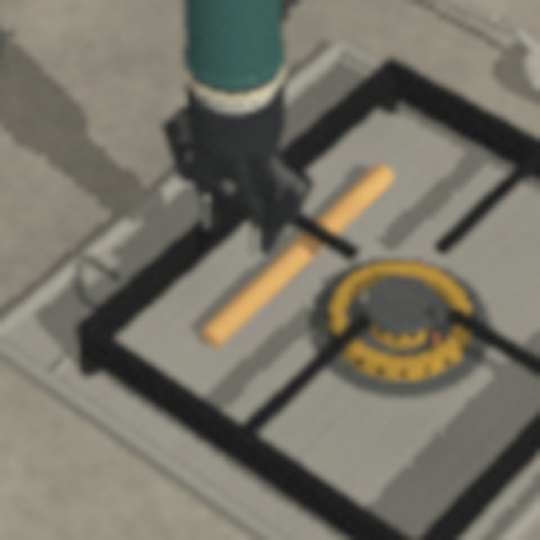

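The gripper stands above the pin's right half (crop (235,300)), and the cap is seated at (405,300). Descend and grip.

```bash
python3 -m inch '[{"dx":0,"dy":0,"dz":0.04,"ax":0,"ay":0,"az":0,"fingers":0},{"dx":0,"dy":0,"dz":0.08,"ax":0,"ay":0,"az":0,"fingers":0},{"dx":0,"dy":0,"dz":0.098,"ax":0,"ay":0,"az":0,"fingers":0},{"dx":0,"dy":0,"dz":0.1,"ax":0,"ay":0,"az":0,"fingers":0},{"dx":0,"dy":0,"dz":0.1,"ax":0,"ay":0,"az":0,"fingers":0}]'
python3 -c "
from h import *
rows([.4865,.013,.009])"
```

```text
time: 11.45
tool_pos: [0.4872, 0.0137, 0.0105]
tcp_rot: [2.054, 2.373, 0.011]
wrist_force: [0.4, 0.4, -0.1]
width: 0.501
tcp [0.4872 0.0137 0.0105] yang 8.23 tool d [-0.0005 -0.0008  0.0015]
```

```bash
python3 -m inch '[{"dx":0,"dy":0,"dz":0.001,"ax":0,"ay":0,"az":0,"fingers":-0.7},{"dx":0,"dy":0,"dz":0.001,"ax":0,"ay":0,"az":0,"fingers":-0.7},{"dx":0,"dy":0,"dz":0.001,"ax":0,"ay":0,"az":0,"fingers":-0.7},{"dx":0,"dy":0,"dz":0.001,"ax":0,"ay":0,"az":0,"fingers":-0.7}]' 60
```

```text
time: 11.95
tool_pos: [0.4882, 0.0137, 0.0107]
tcp_rot: [2.053, 2.372, 0.013]
wrist_force: [-0.7, 1.1, 6.0]
width: 0.231
```

```bash
python3 -m inch '[{"dx":0,"dy":0,"dz":-0.004,"ax":0,"ay":0,"az":0,"fingers":-1},{"dx":-0.015,"dy":0,"dz":-0.004,"ax":0,"ay":0,"az":0,"fingers":-1},{"dx":-0.03,"dy":0,"dz":-0.004,"ax":0,"ay":0,"az":0,"fingers":-1},{"dx":-0.045,"dy":0,"dz":-0.004,"ax":0,"ay":0,"az":0,"fingers":-1},{"dx":-0.05,"dy":0,"dz":-0.006,"ax":0,"ay":0,"az":0,"fingers":-1},{"dx":-0.05,"dy":0,"dz":-0.014,"ax":0,"ay":-2.5,"az":0,"fingers":-1},{"dx":-0.05,"dy":0,"dz":-0.023,"ax":0,"ay":-5,"az":0,"fingers":-1},{"dx":-0.051,"dy":0,"dz":-0.032,"ax":0,"ay":-7.5,"az":0,"fingers":-1},{"dx":-0.051,"dy":0,"dz":-0.037,"ax":0,"ay":-9,"az":0,"fingers":-1},{"dx":-0.051,"dy":0,"dz":-0.037,"ax":0,"ay":-9,"az":0,"fingers":-1},{"dx":-0.051,"dy":0,"dz":-0.037,"ax":0,"ay":-9,"az":0,"fingers":-1}]' 80
cat >> h.py <<'E'
def tilt():
    s=bot.read_state(); M=R.from_rotvec(s["tcp_rot"]).as_matrix(); ax=-M[:,0]  # towards right end
    o=np.array([.5853,.1066,0]); g=s["tool_pos"]-.0063*M[:,2]
    f=lambda p:(RH.T@(p-o)*1000).round(1)
    print("tilt",np.degrees(np.arcsin(ax[2])).round(2),"grip",f(g),"right",f(g+ax*.04),"left",f(g-ax*.21),"F",s["wrist_force"].round(1),"q",s["q"].round(2))
E
python3 - <<'E'
from h import *
tilt()
c='scene'; im,d=bot.read_camera(c)
u,v=map(int,pix(c,[.4865,.05,.04])); cv2.imwrite("pics/g.png",cv2.resize(im[v-60:v+60,u-60:u+60],None,fx=4.5,fy=4.5,interpolation=cv2.INTER_CUBIC))
E
```

```text
time: 13.32
tool_pos: [0.495, -0.037, 0.0474]
tcp_rot: [1.975, 2.279, -0.143]
wrist_force: [-0.4, -0.0, -0.8]
width: 0.223
tilt 8.86 grip [-106.5 -131.1   53.6] right [-105.5 -170.7   59.7] left [-111.8   76.3   21.3] F [-0.4 -0.  -0.8] q [-0.02  0.11  2.17 -0.2   0.84 -0.03]
```

View pics/g.png

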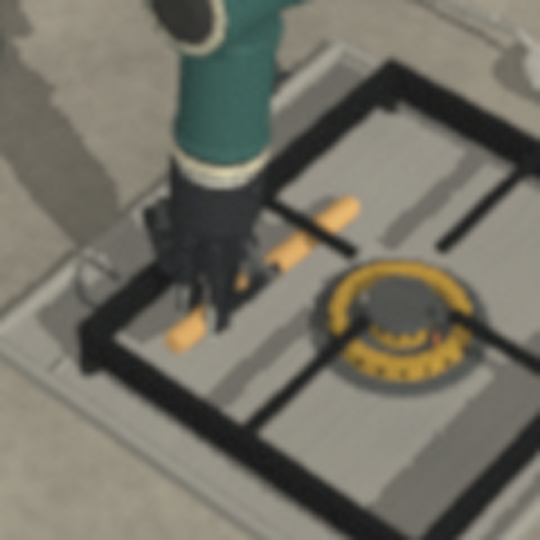

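Forces are nil, and the pin is tilted clear of both the arm and the tray. Increase the tilt to 15°, then slide out along the pin's axis.

```bash
python3 -m inch '[{"dx":-0.006,"dy":0,"dz":-0.006,"ax":0,"ay":-2,"az":0,"fingers":-1},{"dx":-0.012,"dy":0,"dz":-0.0123,"ax":0,"ay":-4,"az":0,"fingers":-1},{"dx":-0.018,"dy":0,"dz":-0.0194,"ax":0,"ay":-6.2,"az":0,"fingers":-1},{"dx":-0.018,"dy":0,"dz":-0.0194,"ax":0,"ay":-6.2,"az":0,"fingers":-1},{"dx":-0.033,"dy":0,"dz":-0.0195,"ax":0,"ay":-6.2,"az":0,"fingers":-1},{"dx":-0.048,"dy":0,"dz":-0.0196,"ax":0,"ay":-6.2,"az":0,"fingers":-1},{"dx":-0.063,"dy":0,"dz":-0.02,"ax":0,"ay":-6.2,"az":0,"fingers":-1},{"dx":-0.078,"dy":0,"dz":-0.021,"ax":0,"ay":-6.2,"az":0,"fingers":-1},{"dx":-0.078,"dy":0,"dz":-0.021,"ax":0,"ay":-6.2,"az":0,"fingers":-1}]'
python3 -c "
from h import *
tilt()"
```

```text
time: 14.5
tool_pos: [0.5056, -0.1116, 0.0806]
tcp_rot: [1.92, 2.209, -0.243]
wrist_force: [-0.1, -0.4, 0.0]
width: 0.226
tilt 15.07 grip [-104.7 -205.8   86.6] right [-103.8 -244.4   97. ] left [-109.1   -3.1   32. ] F [-0.1 -0.4  0. ] q [-0.1   0.08  2.14 -0.33  0.87 -0.03]
```

```bash
python3 -m inch '[{"dx":-0.015,"dy":0,"dz":0,"ax":0,"ay":0,"az":0,"fingers":-1},{"dx":-0.03,"dy":0,"dz":0,"ax":0,"ay":0,"az":0,"fingers":-1},{"dx":-0.045,"dy":0,"dz":0,"ax":0,"ay":0,"az":0,"fingers":-1},{"dx":-0.06,"dy":0,"dz":0,"ax":0,"ay":0,"az":0,"fingers":-1},{"dx":-0.064,"dy":0,"dz":-0.015,"ax":0,"ay":0,"az":0,"fingers":-1},{"dx":-0.068,"dy":0,"dz":-0.03,"ax":0,"ay":3,"az":0,"fingers":-1},{"dx":-0.068,"dy":0,"dz":-0.03,"ax":0,"ay":6,"az":0,"fingers":-1},{"dx":-0.068,"dy":0,"dz":-0.03,"ax":0,"ay":9,"az":0,"fingers":-1},{"dx":-0.068,"dy":0,"dz":-0.03,"ax":0,"ay":12,"az":0,"fingers":-1},{"dx":-0.068,"dy":0,"dz":-0.03,"ax":0,"ay":15,"az":0,"fingers":-1},{"dx":-0.068,"dy":0,"dz":-0.03,"ax":0,"ay":15,"az":0,"fingers":-1},{"dx":-0.068,"dy":0,"dz":-0.03,"ax":0,"ay":15,"az":0,"fingers":-1},{"dx":-0.068,"dy":0,"dz":-0.03,"ax":0,"ay":15,"az":0,"fingers":-1}]'
python3 - <<'E'
from h import *
tilt()
print(abs(bot.read_state()["joint_vel"]).max())
for c in("scene","top"):
    im,d=bot.read_camera(c)
    P=world(c,d,np.ones_like(d,bool)); Q=(P-np.array([*HOB[c],0]))@RH
    S=Q[(np.hypot(Q[:,0],Q[:,1])<.026)&(Q[:,2]>.03)&(Q[:,2]<.055)]
    k=np.linalg.lstsq(np.c_[S[:,:2],np.ones(len(S))],S[:,2],rcond=None)[0]; print(c,"cap plane",len(S),k.round(4))
    S=Q[(np.hypot(Q[:,0],Q[:,1])<.045)&(Q[:,2]>.037)&(Q[:,2]<.05)]; print("cap mid",S[:,:2].mean(0).round(4),((S.min(0)+S.max(0))/2)[:2].round(4))
    hsv=cv2.cvtColor(im,cv2.COLOR_BGR2HSV); m=(hsv[...,1]>70)&(hsv[...,0]>5)&(hsv[...,0]<25)
    p=(world(c,d,m)-np.append(HOB[c],0))@RH; p=p[(abs(p[:,0]+.1)<.04)&(p[:,1]>-.32)&(p[:,1]<0)&(p[:,2]>.09)]
    print("pin y",p[:,1].min().round(3),p[:,1].max().round(3),"slope,z",np.polyfit(p[:,1],p[:,2],1).round(3))
    for t in("bottle","trivet","saucepan","clay_pot","ladle","plate"):
        o=bot.masks_of(c,t)
        if o: print(t,np.median(world(c,d,o[0]["region"]),0).round(3),end=' ')
    cv2.imwrite(f"pics/h{c}.png",im)
cv2.imwrite("pics/h.png",cv2.resize(cv2.imread("pics/hscene.png")[100:380,140:460],None,fx=2.1,fy=2.1))
E
```

```text
time: 16.12
tool_pos: [0.5132, -0.1685, 0.1273]
tcp_rot: [2.053, 2.367, 0.01]
wrist_force: [0.3, 0.1, -1.3]
width: 0.224
tilt 0.1 grip [-103.7 -264.8  133.6] right [-102.7 -304.8  133.7] left [-109.   -54.9  133.3] F [ 0.3  0.1 -1.3] q [-0.37  0.09  2.01  0.    1.03 -0.51]
0.0024332650842046983
scene cap plane 108 [-0.0179 -0.0202  0.0411]
cap mid [ 0.0019 -0.002 ] [ 0.0018 -0.0012]
pin y -0.306 -0.052 slope,z [-0.01   0.139]
bottle [ 0.396 -0.558  0.08 ] trivet [ 0.686 -0.313  0.007] saucepan [ 0.506 -0.566  0.03 ] clay_pot [0.481 0.578 0.106] ladle [ 0.502 -0.055  0.14 ] plate [ 0.241 -0.35   0.011] top cap plane 128 [0.0038 0.0156 0.0404]
cap mid [-0.0005 -0.0021] [-0.0006 -0.0019]
pin y -0.254 -0.057 slope,z [-0.091  0.13 ]
bottle [ 0.376 -0.54   0.098] trivet [ 0.706 -0.332  0.006] saucepan [ 0.527 -0.581  0.01 ] clay_pot [0.445 0.602 0.116] ladle [0.477 0.428 0.012] plate [ 0.246 -0.352  0.01 ]
```

View pics/h.png

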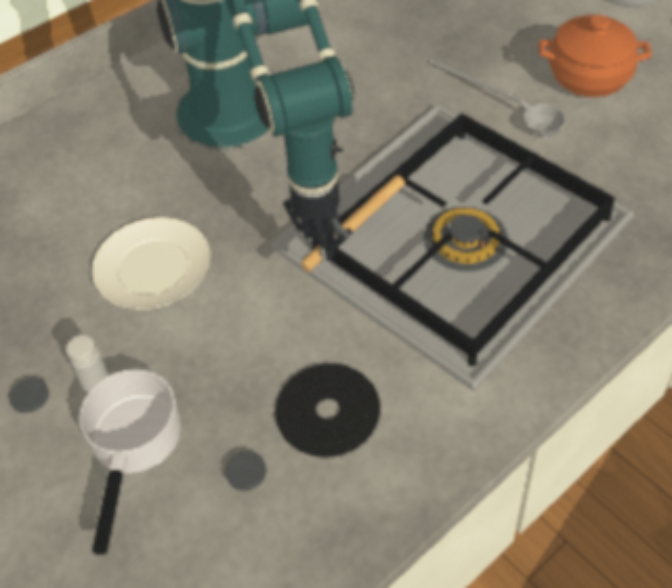

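The pin is held level about 134 mm up (crop (305,265) to (400,182)), the cap is seated at (465,228), and the bystanders have not moved. Handing in.

```bash
python3 -c "
from workcell import bot
print(bot.finish_job())"
```

```text
the job is handed in; nothing more can be done
None
```

I seated the burner cap and handed the job in with the pin held level above the pan support. No verdict was reported.

**Cap:** I took the cap nearest the base and put it in the crown. Contact came at exactly the expected height. I then let go and pressed it home with shut fingers, and its top measured 41 mm, as it should. In the last check both cameras put the cap 2–3 mm from my fitted burner axis. That is under the 4 mm limit but within camera error, so it is the least certain result. Its tilt read 0.016–0.027 rad.

**Pin:** I gripped it near its right end, slid it right and tilted it 15°. It came out end-first through the front right bay, and the wrist force was near zero at each check. It finished level, with both end centres about 134 mm above the counter by arm pose. It was still and touched nothing.

**Bystanders:** The scene camera agrees with the start to within a few millimetres for all but the ladle. Two readings disagreed:
- **Trivet:** the top camera showed it about 30 mm off. I put that down to the arm partly hiding it, since the scene camera had it unmoved.
- **Ladle:** the scene camera's network reported the pin as the ladle. The top camera put the real ladle where it was.

The job took about 16 s of the allowed 58 s.

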